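# Switch the vacuum port selector to the green port

## Task

Pull up the red plunger of the port selector, swing its arm the shorter way round to the port with the green cap, and let the plunger drop fully home in the notch there, then let go. The notch may be some millimetres to either side of its cap, so feel for it with a light touch: do not ram the plunger against the notched ring (keep well under 25 N) and do not disturb the other things on the bench.

Things in the scene. Friction and masses are not known exactly. Their poses are not given: they have to be found in the camera images.
- dial: vacuum port selector: fixed round aluminium housing, 284 mm across, 50 mm high. Origin on the turning axis at table level, z up. Eight caps (one green, seven grey; tops 68 mm above the table) stand every 45 degrees at radius 118 mm. Inside them lies a flat smooth steel ring, top 74 mm above the table, with eight radial notches, one per cap, 13 mm wide, 14 mm deep, 45 degrees apart.
- rotor: the selector's blue arm, 24 mm wide, 94 mm long, top 88 mm above the table (hub 48 mm across, top 96 mm). Turns without end stops about the dial's vertical axis, friction about 0.03 N m plus the plunger's drag. Origin on that axis, 74 mm above the table; its x axis points along the arm to the plunger, 80 mm out. It starts about midway between two ports.
- knob (a point): centre of the plunger's upright red knob (24 mm diameter, 30 mm tall) on the arm; it spins freely about its own upright axis, so a grasp need not turn with the arm. Centre 106 mm above the table when the plunger is home in a notch, 120 mm when it rides on the ring, 134 mm pulled right up. A spring presses the plunger down with 6 to 10 N; its tip, 10 mm across, drags on the ring with about 1 N.
- plunger (a joint): height of the plunger in m: 0 fully home in a notch, 0.014 riding on the ring's top (as at the start), above 0.0165 clear of the ring, 0.028 pulled right up. It springs down by itself when let go. Once in a notch it locks the arm, with about 1.5 mm of play either way, so a sideways push meets a hard stop.
- green_top (a point): top centre of the green cap (26 mm diameter, 18 mm tall, 118 mm from the turning axis) that marks the wanted port. The notched ring is clamped by hand, so the notch may lie up to 9 degrees either side of its cap, seen from the axis (about 13 mm along the plunger's circle); this offset is not measured: find the notch by feel.
- meter: black multimeter, 85 x 175 x 44 mm, lying; origin under its centre. Leave alone
- flange: steel blank flange, disc of 75 mm, 12 mm thick. Leave alone
- clamp: aluminium clamp ring, 64 mm across, 16 mm tall. Leave alone
- driver: screwdriver lying on the table. Leave alone
- bottle: closed white bottle, 60 mm across, 130 mm tall. Leave alone
- gauge: black battery box, 75 x 110 x 60 mm. Leave alone

How it is judged:
By the outcome, as a careful person would: the job done as asked, in the order asked, and still so for the second after the job is handed in, with the robot touching nothing.
It also fails if it takes over 51 s, if anything falls off the work surface, if the arm or the gripper's body presses on something with over 40 N, if the wrist force passes 120 N, or if a joint passes its speed limit or range.

## Robot

A 7-joint arm with a two-finger parallel gripper is mounted at the origin on the work surface. World frame = base frame: x ahead of the robot, y to its left, z up, the work surface at z = 0. Lengths are in m, angles in rad, forces in N, time in s.
With the tool pointing down it reaches from about 0.425 to 0.925 m from the base axis. Payload 6.8 kg.
Tool frame: the origin (TCP) lies on the mounting face of the last link; the fingertips stand 182 mm ahead of it and the grasp point (between the pads) lies r.grasp_offset ahead of it (r.grasp_offset is the distance from the TCP to the grasp point, in m); z points along the fingers, y is the direction in which the jaws open and shut (so a half turn about z gives the same grasp; the last joint's range is limited). The gripper opens to 88 mm and grips with 3 to 60 N. Pads are 20 mm wide; open, the fingers measure 115 mm over their backs; the gripper's body (75 mm by 178 mm) begins 61 mm behind the grasp point.
Start: joints at [-1.298, 0.477, 0.022, 1.555, -0.011, 1.109, -0.083], TCP at [0.251, 0.627, 0.405] pointing down, gripper open.
Joint ranges: [-2.96, 2.96], [-0.34, 2.1], [-1.41, 1.46], [0.24, 2.44], [-1.37, 4.51], [0.17, 1.92], [-2.96, 2.96]. Speed limits (rad/s): [2.39, 2.39, 3.14, 3.14, 3.14, 3.14, 3.14].

## Interface

Orientations are given as a rotation vector (axis times angle).
In Python, from workcell import r gives the robot as it stands. The module is installed in compiled form; this text tells all that it offers. Calls block until the motion is done:
- r.move_ptp(position, orientation): joint-space move of the TCP to a pose.
- r.line_to(position, v=0.15, orientation=None): straight line of the TCP; orientation=None keeps the orientation; v is the mean speed in m/s.
- r.goto_joints(angles): joint-space move.
- r.gripper_to(opening, f_grip=None): finger opening in m; f_grip is the grip in N (None keeps the last); returns when the fingers have stopped.
- r.wait(seconds).
- r.solve_ik(position, orientation): joint angles nearest the present ones, or None.
- r.observe(): the state.
- r.snapshot(name): name is "scene" or "top" or "wrist"; returns a dict with "frame" (384x512x3 uint8, red, green, blue), "range_z" (384x512 float32, m along the optical axis (not along the pixel's ray), 0 where there is no reading), "K" (3x3 intrinsics, pixels), "distortion" ([k1, k2, p1, p2, k3] as OpenCV has them; the pictures are not rectified), "pose" (4x4, takes a point from camera to world coordinates); the wrist camera has in their place "mount" (4x4, takes a point from camera to tool coordinates, whose origin is the TCP and whose axes are the flange's). Camera axes: x right, y down, z forward; pixel columns grow to the right and rows downward; lengths in m; the calibration is good to about 2 mm. A picture is of the moment at which its call begins: read the wrist's pose just before it.
A pose or a line that the arm cannot do raises r.Unreachable and nothing moves.
- r.close_job(): hands the job in, once; it reports no verdict.
The state is a dict: "clock": time; "qpos": joint angles; "qd": joint speeds; "effort": joint torques, N m; "tcp_pos": TCP position; "tool_rot": TCP orientation; "ft_force": force on the tool from outside, world axes, zero at the start; "wrist_torque": the same for the moment, N m; "finger_gap": finger opening in m.
Only numpy, scipy, OpenCV 4.12 (cv2) and the standard library are available. Lean on these libraries where they do the work, as an engineer would, in place of code of your own. Each camera call takes 0.05 s, during which the arm holds its last target. There are 200 camera calls.

## Working session

There is one attempt and no reset: what is moved stays moved. The work goes in short steps, each a Python script; the robot and the scene stay as the last script left them, time stands still between calls to the robot, and variables do not carry over. Pictures are saved under pics/ and viewed, about 8 in all and at most 12, crops included, and the job is handed in when it is done.

```bash
mkdir -p pics; python3 - <<'E'
from workcell import r
import cv2,numpy as np
s=r.observe();print(s,r.grasp_offset)
for n in("scene","top"):
    d=r.snapshot(n);np.savez(f"{n}.npz",**d)
    cv2.imwrite(f"pics/{n}0.png",d["frame"][:,:,::-1]);print(n,d["K"],d["distortion"],d["pose"])
E
```

```text
{'clock': 0.0, 'qpos': array([-1.29810676,  0.47779868,  0.02233311,  1.55640011, -0.01151596,
        1.10928129, -0.0831401 ]), 'qd': array([-1.36625515e-03, -2.14524494e-04,  4.77363278e-04, -1.39584618e-03,
        5.43867998e-06, -1.23474549e-03, -8.50594521e-04]), 'effort': array([ 9.47858666e-05, -5.82839048e+01,  1.53474603e+00, -2.72607511e+01,
       -5.42906520e-02,  1.67233846e-02,  1.65732408e-04]), 'tcp_pos': array([0.25075594, 0.62641972, 0.40370393]), 'tool_rot': array([-5.94523076e-01, -3.08459838e+00,  2.74175305e-03]), 'ft_force': array([ 0.55137803,  0.57367234, -0.34365814]), 'wrist_torque': array([-0.00102463,  0.0016269 , -0.03570038]), 'finger_gap': 0.08772666219693942} 0.1633
scene [[423.51482287   0.         254.59150477]
 [  0.         423.51482287 201.70980156]
 [  0.           0.           1.        ]] [-0.08280993  0.          0.          0.          0.        ] [[-0.73915015  0.43905063 -0.51077549  1.07882798]
 [ 0.67326177  0.50344065 -0.54154048  0.56104935]
 [ 0.01938145 -0.74416534 -0.66771424  0.81313459]
 [ 0.          0.          0.          1.        ]]
top [[357.08540027   0.         253.77269037]
 [  0.         357.08540027 192.72861545]
 [  0.           0.           1.        ]] [-0.08270016  0.          0.          0.          0.        ] [[-0.01391985 -0.99164528  0.12824149  0.40147307]
 [-0.99985815  0.01258799 -0.01119024  0.01042837]
 [ 0.00948244 -0.12837907 -0.99167984  1.16332743]
 [ 0.          0.          0.          1.        ]]
```

View pics/top0.png

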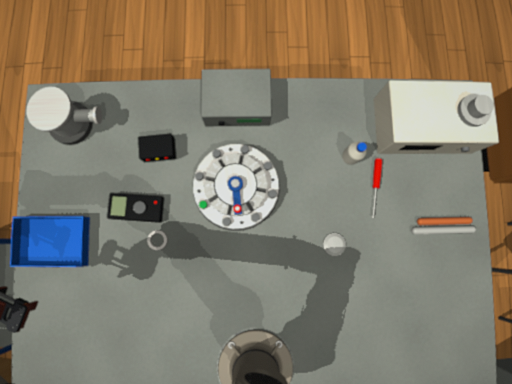

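View pics/scene0.png

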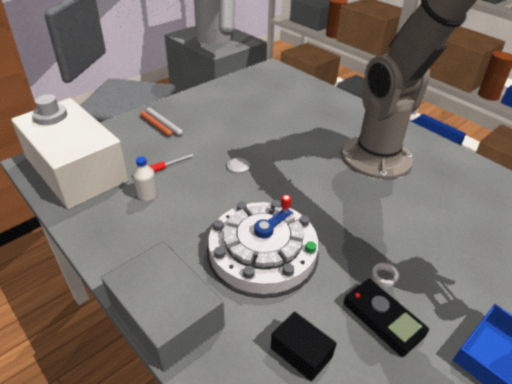

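The top view shows the dial at about (236,185), the red knob at (237,208) and the green cap at (203,204). The scene view agrees: knob (286,202), green cap (311,247). Next I'll measure both points from colour masks.

```bash
cat >h.py <<'E'
import cv2,numpy as np
def mask(f,c,lo=70):
    h=cv2.cvtColor(f,cv2.COLOR_RGB2HSV);H,S,V=cv2.split(h)
    hm={'r':(H<8)|(H>172),'g':(H>45)&(H<85),'b':(H>100)&(H<130)}[c]
    return (hm&(S>120)&(V>lo)).astype(np.uint8)
def blobs(f,c,amin=10):
    n,l,st,ce=cv2.connectedComponentsWithStats(mask(f,c))
    return [(ce[i],st[i]) for i in range(1,n) if st[i][4]>=amin]
def ray(d,px,z,pose=None):
    T=d["pose"] if pose is None else pose
    u=cv2.undistortPoints(np.array([[px]],float),d["K"],d["distortion"])[0,0]
    v=T[:3,:3]@np.r_[u,1];o=T[:3,3]
    return o+v*(z-o[2])/v[2]
E
python3 - <<'E'
from h import *
for n in("scene","top"):
    d=np.load(n+".npz")
    for c,z in(('r',.12),('g',.068),('b',.09)):
        for ce,st in blobs(d["frame"],c):
            zz=d["range_z"][int(ce[1]),int(ce[0])]
            print(n,c,ce.round(1),st[2:],ray(d,ce,z).round(4),ray(d,ce,z+.01)[:2].round(4))
E
```

```text
scene r [158.1 166.2] [ 16  10 102] [ 0.6483 -0.2786  0.12  ] [ 0.6545 -0.2665]
scene r [285.5 201.8] [ 11  15 114] [0.4915 0.0489 0.12  ] [0.5    0.0563]
scene r [357.1 294.7] [ 6  6 25] [0.5815 0.3388 0.12  ] [0.5887 0.342 ]
scene g [310.1 246.8] [ 9 10 74] [0.5174 0.1615 0.068 ] [0.5249 0.1669]
scene b [507.8  97. ] [ 10  21 132] [-0.6062  0.1677  0.09  ] [-0.5829  0.1732]
scene b [439.9 128.3] [ 52  29 578] [-0.1795  0.1087  0.09  ] [-0.1621  0.1149]
scene b [140.8 160.8] [10  9 77] [ 0.6533 -0.3692  0.09  ] [ 0.6592 -0.3563]
scene b [271.1 224. ] [ 36  28 318] [0.5499 0.0604 0.09  ] [0.5572 0.0673]
scene b [489.1 348.9] [  59   79 3144] [0.4711 0.5829 0.09  ] [0.4795 0.5826]
top r [165.5 157.4] [ 4  4 11] [0.6466 0.2617 0.12  ] [0.6442 0.2593]
top r [376.9 172.6] [  9  31 230] [ 0.5927 -0.3728  0.12  ] [ 0.5908 -0.3691]
top r [155. 202.] [ 5  5 21] [0.5125 0.2902 0.12  ] [0.5115 0.2875]
top r [237.2 208.3] [ 9  8 32] [0.491  0.0479 0.12  ] [0.4901 0.0475]
top g [202.9 204.1] [ 7  7 41] [0.5097 0.1554 0.068 ] [0.5087 0.1541]
top b [361.5 146.5] [10  9 67] [ 0.6813 -0.3399  0.09  ] [ 0.6787 -0.3367]
top b [235.7 190.3] [ 14  28 174] [0.5484 0.053  0.09  ] [0.5471 0.0526]
top b [ 49.3 241.2] [  74   51 3391] [0.399  0.6248 0.09  ] [0.399  0.6191]
top b [ 88.  221.8] [ 3 13 17] [0.4574 0.5041 0.09  ] [0.4569 0.4995]
top b [ 87.5 239.8] [ 2 19 28] [0.403  0.5036 0.09  ] [0.403 0.499]
```

```bash
cat >>h.py <<'E'
from scipy.spatial.transform import Rotation as Ro
def down(a):  # tool y (jaw axis) at world angle a, z down
    y=np.array([np.cos(a),np.sin(a),0]);z=np.array([0,0,-1.]);x=np.cross(y,z)
    return Ro.from_matrix(np.c_[x,y,z]).as_rotvec()
def wrist(r,name):
    s=r.observe();d=dict(r.snapshot("wrist"))
    T=np.eye(4);T[:3,:3]=Ro.from_rotvec(s["tool_rot"]).as_matrix();T[:3,3]=s["tcp_pos"]
    d["pose"]=T@d["mount"];cv2.imwrite(f"pics/{name}.png",d["frame"][:,:,::-1]);return s,d
E
python3 - <<'E'
from workcell import r
from h import *
for a in (30,210):
    print(a,[None if q is None else q.round(2) for q in (r.solve_ik([x,y,z],down(np.radians(a))) for x,y,z in((.5,.06,.45),(.491,.0485,.285),(.53,.13,.285)))])
s=r.observe()
best=min((30,210),key=lambda a:abs((lambda q:9 if q is None else q[6])(r.solve_ik([.53,.13,.285],down(np.radians(a))))))
print(best)
r.move_ptp([.5,.06,.45],down(np.radians(best)))
s,d=wrist(r,"w1");print(s["clock"],s["tcp_pos"],d["mount"].round(3))
for c,z in(('r',.134),('g',.068)):
    for ce,st in blobs(d["frame"],c,30): print(c,ce,st[2:],ray(d,ce,z).round(4))
E
```

```text
30 [array([-0.71,  0.15,  0.52,  1.93, -0.08,  1.08,  0.38]), array([-0.58,  0.36,  0.43,  2.11, -0.23,  0.71,  0.53]), array([-0.65,  0.44,  0.38,  1.99, -0.23,  0.75,  0.38])]
210 [array([-1.28,  0.34,  1.31,  1.95, -0.37,  1.13, -2.44]), array([-1.12,  0.75,  1.27,  2.14, -0.91,  0.97, -1.94]), array([-1.2 ,  0.84,  1.27,  2.02, -0.96,  1.06, -2.07])]
30
2.3167 [0.50012318 0.06139161 0.44986273] [[-0.    -0.962 -0.272  0.075]
 [ 1.    -0.    -0.001  0.   ]
 [ 0.001 -0.272  0.962  0.02 ]
 [ 0.     0.     0.     1.   ]]
r [505.90196078  17.21568627] [ 12  13 102] [0.612  0.2872 0.134 ]
r [477.58653846  67.40384615] [ 12  12 104] [0.616  0.2421 0.134 ]
r [238.49187935 181.92343387] [ 25  31 431] [0.4896 0.0517 0.134 ]
r [132.8018018  255.41698842] [ 60  72 777] [ 0.4367 -0.0647  0.134 ]
r [372.240625 251.346875] [ 57  54 640] [0.636  0.0562 0.134 ]
g [307.70657277  90.92018779] [ 23  23 426] [0.5097 0.156  0.068 ]
```

View pics/w1.png

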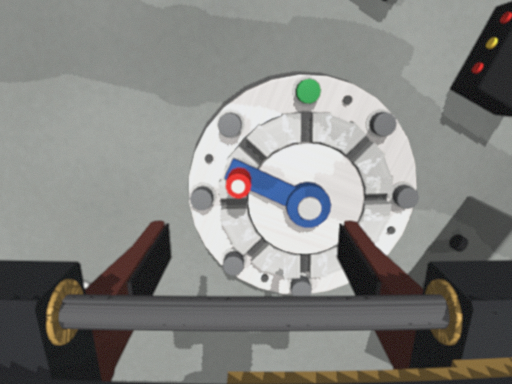

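The wrist view shows the green cap at (308,91), the knob top at (238,186), the hub at (310,208) and dark radial notches, with the green port's notch near (306,126). I'll fit the axis from the cap tops.

```bash
python3 - <<'E'
from workcell import r
from h import *
from scipy.optimize import least_squares
s,d=wrist(r,"w1b")
P=np.array([ray(d,p,.068)[:2] for p in((307.7,90.9),(230,124.5),(383,124.5),(405,196),(202,198),(234,263),(302,287))])
f=least_squares(lambda q:np.r_[np.hypot(*(P-q[:2]).T)-.118],P.mean(0));c=f.x
ang=np.degrees(np.arctan2(*(P-c).T[::-1]))
print("c",c,"res mm",(f.fun*1e3).round(1),"cap ang",ang.round(1))
print("hub",ray(d,(310,208),.096)[:2])
for k,z in (((238,186),.135),): 
    p=ray(d,k,z)[:2];v=p-c;print("knob",p,np.hypot(*v),np.degrees(np.arctan2(v[1],v[0])))
for k in((306,115),(306,140)):
    p=ray(d,k,.070)[:2];v=p-c;print("notch",p,np.hypot(*v),np.degrees(np.arctan2(v[1],v[0])))
x=d["frame"][90:160,270:345];
E
```

```text
c [0.56913484 0.05628806] res mm [-2.  -2.1 -3.  -3.8 -2.3 -3.  -3.5] cap ang [ 120.9  165.5   75.6   31.1 -149.7 -104.7  -59.1]
hub [0.57166462 0.0549355 ]
knob [0.49097486 0.04824713] 0.07857250733723414 -174.12619674784122
notch [0.52094812 0.1341002 ] 0.09152425462680105 121.76869166800907
notch [0.53500513 0.11190266] 0.06525197946925011 121.53671557901768
```

```bash
python3 - <<'E'
from workcell import r
from h import *
g=r.grasp_offset; R=down(np.radians(30))
r.gripper_to(.055,5)
r.line_to([.491,.0485,.20+g],v=.2,orientation=R)
s,d=wrist(r,"w2");print(s["clock"],s["ft_force"])
print([(ce.round(1),ray(d,ce,.130).round(4)) for ce,st in blobs(d["frame"],'r',200)])
r.line_to([.491,.0485,.123+g],v=.06)
s=r.observe();print(s["clock"],s["tcp_pos"]-[0,0,g],s["ft_force"])
r.gripper_to(.0,4); r.wait(.3)
s=r.observe();print(s["clock"],s["tcp_pos"]-[0,0,g],s["ft_force"],s["finger_gap"])
s,d=wrist(r,"w3")
E
```

```text
3.7 [ 0.5971146  -1.17696278 -0.3505843 ]
[(array([252.4, 204. ]), array([0.4892, 0.051 , 0.13  ])), (array([172.9, 255.2]), array([ 0.4598, -0.0097,  0.13  ])), (array([333.4, 251.9]), array([0.5559, 0.0486, 0.13  ]))]
5.1833 [0.49115124 0.04848896 0.12332618] [0.58600668 0.62028146 0.92701029]
6.0667 [0.49097106 0.04843799 0.12301982] [-1.76236748 -0.02076213  2.37553437] 0.023889853714957228
```

View pics/w3.png

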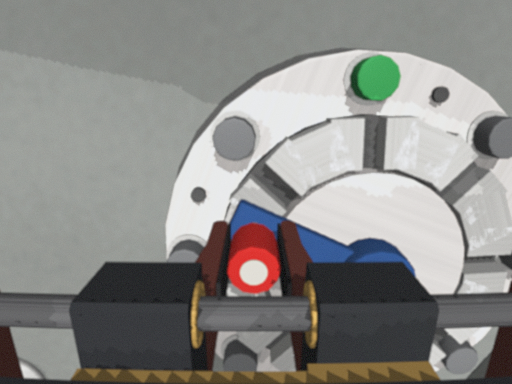

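The grip is centred: gap 23.9 mm, knob at (253,255) between the pads, small side force. Next I lift and swing to about 11° short of the cap, watching the forces.

```bash
cat >>h.py <<'E'
C=np.array([.5705,.0555])
E
python3 - <<'E'
from workcell import r
from h import *
g=r.grasp_offset
r.gripper_to(0,35)
p=r.observe()["tcp_pos"]; p[:2]=.491,.0485; z0=.123+g
r.line_to([p[0],p[1],z0+.011],v=.03)
s=r.observe();print(s["clock"],s["tcp_pos"][2]-g,s["ft_force"],s["finger_gap"])
if -14<s["ft_force"][2]<-4:
    v=p[:2]-C; a0=np.arctan2(v[1],v[0])%(2*np.pi); rad=np.hypot(*v); print(np.degrees(a0),rad)
    for a in np.linspace(a0,np.radians(132),8)[1:]:
        u=np.array([np.cos(a),np.sin(a)])
        r.line_to([*(C+rad*u),z0+.011],v=.07)
        s=r.observe();F=s["ft_force"];t=np.array([-u[1],u[0]])
        print(np.degrees(a).round(1),round(s["clock"],2),"Fr",(F[:2]@u).round(1),"Ft",(F[:2]@t).round(1),F[2].round(1))
        if np.hypot(*F[:2])>12: break
        rad+=np.clip(F[:2]@u*1e-4,-5e-4,5e-4)
    s,d=wrist(r,"w4"); print(rad)
E
```

```text
6.85 0.133851441110662 [  3.00289217  -0.06619957 -10.05118315] 0.02336812493953006
185.03193422282922 0.07980758109352772
177.5 7.15 Fr -3.5 Ft 0.5 -11.7
169.9 7.45 Fr -0.2 Ft -0.5 -11.5
162.3 7.75 Fr -0.1 Ft -0.5 -10.3
154.7 8.05 Fr 0.4 Ft -1.0 -10.8
147.2 8.35 Fr 1.4 Ft -0.3 -9.4
139.6 8.65 Fr 1.3 Ft -0.2 -10.4
132.0 8.95 Fr 0.9 Ft -0.3 -9.9
0.07981936511400331
```

View pics/w4.png

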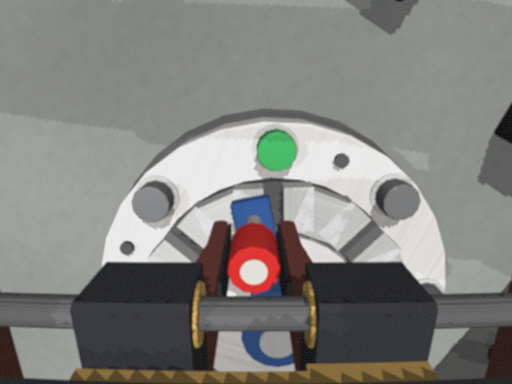

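```bash
python3 - <<'E'
from workcell import r
from h import *
g=r.grasp_offset; z0=.123+g; rad=.0798
pos=lambda a,z:[*(C+rad*np.array([np.cos(a),np.sin(a)])),z]
def knobz():
    s,d=wrist(r,"tmp"); k=d["range_z"][262:282,243:263]; k=k[k>0]
    return np.median(k)
a=np.radians(132)
for dz in np.arange(.010,-.0015,-.001):
    r.line_to(pos(a,z0+dz),v=.02); F=r.observe()["ft_force"]
    print("dz",dz.round(4),F.round(1))
    if F[2]>-5: break
r.gripper_to(.028,5); r.line_to(pos(a,z0),v=.02)
k0=knobz();s=r.observe();print(s["clock"],s["ft_force"].round(1),s["finger_gap"],"knob depth",k0)
b=s["ft_force"]
for i in range(1,31):
    a=np.radians(132)-i*.001/rad
    r.line_to(pos(a,z0),v=.012)
    s=r.observe();F=s["ft_force"]-b;t=np.array([-np.sin(a),np.cos(a)]);k=knobz()
    print(i,np.degrees(a).round(1),round(s["clock"],2),"Ft",(F[:2]@t).round(2),"Fz",F[2].round(1),"k",k.round(4))
    if abs(F[:2]@t)>6 or k-k0>.009: break
E
```

```text
dz 0.01 [ -0.9   1.1 -11. ]
dz 0.009 [-0.5  1.  -9.6]
dz 0.008 [ -1.    0.9 -10. ]
dz 0.007 [-0.8  0.7 -8.4]
dz 0.006 [-0.6  0.7 -9.4]
dz 0.005 [-1.4  1.7 -9.3]
dz 0.004 [-0.4  1.2 -9.6]
dz 0.003 [-0.6  0.1 -8.5]
dz 0.002 [-1.   1.1 -9.3]
dz 0.001 [-0.4  1.1 -9.4]
dz 0.0 [-1.7  0.2 -5.1]
dz -0.001 [-5.2  0.6  5.6]
12.6167 [ 0.6 -0.1  0.5] 0.028135900996952356 knob depth 0.14626884
1 131.3 12.87 Ft 0.67 Fz -0.4 k 0.1462
2 130.6 13.17 Ft 0.74 Fz -0.0 k 0.1462
3 129.8 13.47 Ft 2.63 Fz 1.1 k 0.1462
4 129.1 13.77 Ft 5.26 Fz 5.2 k 0.1461
5 128.4 14.07 Ft 8.33 Fz 5.5 k 0.1461
```

```bash
python3 - <<'E'
from workcell import r
from h import *
s,d=wrist(r,"w5");print(s["ft_force"],s["wrist_torque"],s["tcp_pos"]-[0,0,r.grasp_offset],s["finger_gap"])
a=r.snapshot("scene")["frame"][140:300,190:380,::-1]
b=cv2.resize(a,None,fx=2.1,fy=2.1,interpolation=cv2.INTER_CUBIC)
w=cv2.resize(d["frame"][:,:,::-1],(400,300))
o=np.zeros((340,800,3),np.uint8);o[:300,:400]=w;b=b[:340,:400];o[:b.shape[0],400:400+b.shape[1]]=b
cv2.imwrite("pics/w5c.png",o)
E
```

```text
[-5.9222299  -4.49319652  6.53010708] [-0.98399074  1.59191444 -0.00907392] [0.51978544 0.11700694 0.12271463] 0.028360158151780817
```

View pics/w5c.png

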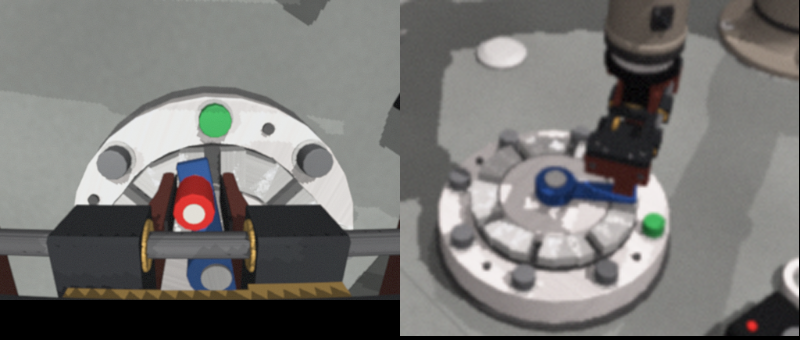

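The left finger touches the knob, but the arm did not follow (7 N) with a vertical force building up. I suspect pad friction is wedging the plunger onto the ring. So I'll back off, grip lightly, carry about half the spring load, and feel for the notch through Fz instead.

```bash
cat >sw.py <<'E'
from workcell import r
from h import *
g=r.grasp_offset; z0=.123+g; rad=.0798
pos=lambda a,z:[*(C+rad*np.array([np.cos(a),np.sin(a)])),z]
def st(a):
    s=r.observe();F=s["ft_force"];u=np.array([np.cos(a),np.sin(a)]);t=np.array([-u[1],u[0]])
    return s["clock"],F[:2]@u,F[:2]@t,F[2],s["tcp_pos"][2]-z0
def pr(*x): print(*[round(float(v),3+(abs(v)<.1)) for v in x])
E
python3 - <<'E'
from sw import *
a=np.radians(128.4)+.0035/rad
r.line_to(pos(a,z0),v=.02); pr(*st(a))
r.gripper_to(0,20); r.wait(.1); pr(*st(a))
h=.0005
for h in (.0,.0005,.001,.0015,.002):
    r.line_to(pos(a,z0+h),v=.02); q=st(a); pr(h,*q)
    if -7<q[3]<-4: break
for i in range(1,7):
    a-=.001/rad; r.line_to(pos(a,z0+h),v=.015); q=st(a); pr(i,np.degrees(a),*q)
    if abs(q[2])>6 or q[3]<-12: break
E
```

```text
14.542 0.002 0.212 0.398 0.0002
14.892 1.592 4.694 5.247 -0.0
0.0 15.142 2.048 4.158 5.303 -0.0
0.0005 15.392 0.715 4.546 0.432 0.0
0.001 15.642 0.147 -0.496 -9.852 0.0004
0.0015 15.892 1.075 0.821 -9.807 0.0013
0.002 16.142 1.707 -0.706 -10.05 0.002
1.0 130.195 16.392 0.98 0.758 -8.044 0.0019
2.0 129.477 16.642 1.754 -0.272 -10.428 0.0019
3.0 128.759 16.892 2.37 0.089 -8.618 0.002
4.0 128.041 17.142 2.422 -0.775 -8.307 0.002
5.0 127.323 17.392 3.498 0.333 -8.174 0.002
6.0 126.605 17.642 3.789 0.116 -8.606 0.002
```

Lifted just 1–2 mm, the arm moves freely, and ring contact is sharp and easy to detect. I'll probe in small touch-downs toward the notch.

```bash
cat >probe.py <<'E'
from sw import *
import sw
sw.rad=.0803
a=np.radians(126.605); home=False
while np.degrees(a)>111 and r.observe()["clock"]<36 and not home:
    a-=.0011/.08
    r.line_to(pos(a,z0+.002),v=.03)
    for h in (.0004,-.0003,-.0015,-.003):
        r.line_to(pos(a,z0+h),v=.02); q=st(a)
        if q[3]>-5.5: break
    pr(np.degrees(a),h,*q)
    if h<-.0025 and q[3]<-4: home=True
    elif abs(q[2])>8 : print("side force"); 
print("in notch",home)
E
python3 probe.py
```

```text
125.817 -0.0003 18.392 1.116 1.055 -4.533 0.0001
125.029 -0.0003 19.142 1.011 1.221 -4.796 -0.0
124.242 -0.003 20.392 -1.632 -4.742 -10.565 -0.003
in notch True
```

The plunger sank into the notch at 124.2°, about 3° from the cap. I'll ease off the side force, lower most of the way and release.

```bash
python3 - <<'E'
from sw import *
import sw
sw.rad=.0803
a=np.radians(124.242)
for da in(.0004,.0008,.0012):
    b=a-da/.08
    r.line_to(pos(b,z0-.003),v=.02);q=st(b);pr(da,*q)
    if abs(q[2])<2: break
for h in(-.005,-.007,-.009):
    r.line_to(pos(b,z0+h),v=.03);q=st(b);pr(h,*q)
    if q[3]>-2: break
r.gripper_to(.045);r.wait(.3);pr(*st(b))
s,d=wrist(r,"w6")
for h in(.03,.12): r.line_to(pos(b,z0+h),v=.12)
r.wait(.2)
s,d=wrist(r,"w7");pr(*st(b))
k,e=max(((ce,x) for ce,x in blobs(d["frame"],'r',150) if x[0]+x[2]/2>200 and x[0]+x[2]/2<310),key=lambda t:t[1][4])
rz=d["range_z"][int(k[1])-15:int(k[1])+16,int(k[0])-10:int(k[0])+11]
ys,xs=np.mgrid[int(k[1])-15:int(k[1])+16,int(k[0])-10:int(k[0])+11]
u=cv2.undistortPoints(np.c_[xs.ravel(),ys.ravel()].astype(float)[:,None],d["K"],d["distortion"])[:,0]
P=(d["pose"][:3,:3]@(np.c_[u,np.ones(len(u))]*rz.reshape(-1,1)).T).T+d["pose"][:3,3]
print(k,"knob top z",np.percentile(P[rz.ravel()>0,2],[50,80,90,97]).round(4))
E
```

```text
0.0004 20.642 -1.879 -4.344 -10.745 -0.003
0.0008 20.892 -2.057 -3.537 -11.206 -0.003
0.0012 21.142 -2.129 -2.57 -9.703 -0.003
-0.005 21.392 -3.091 -3.557 -9.256 -0.0051
-0.007 21.642 -3.45 -2.839 -8.696 -0.0071
-0.009 21.892 -2.727 -2.463 -8.671 -0.0091
22.742 -0.759 -0.188 -0.199 -0.009
24.417 0.258 0.168 0.108 0.119
[254.29588015 184.08801498] knob top z [0.1203 0.1211 0.1214 0.122 ]
```

View pics/w7.png

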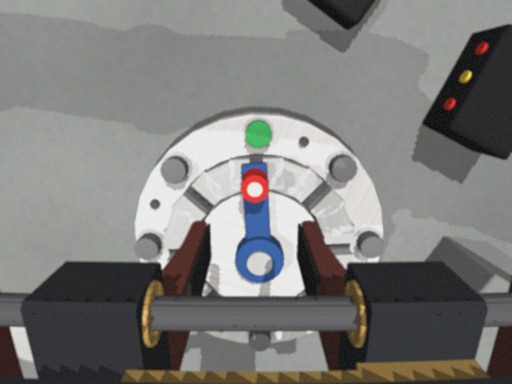

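The picture shows the arm pointing at the green cap (258,133), with the knob at (255,187). The knob top measures 0.121 m, which is exactly the home height (106 + 15 mm). The gripper is clear and the forces are zero, so I'm handing in.

```bash
python3 -c "
from workcell import r
print(r.observe()['clock']);r.close_job()"
```

```text
24.4167
the job is handed in; nothing more can be done
```

The plunger is home in the notch at the green port and released, and I handed the job in at 24.4 s. I pulled it up, swung the arm the shorter way (about 62°), and found the notch by light touch-downs at about 124°, roughly 3° from the cap.

**Last checks:**
- **Height:** the knob top measured about 0.121 m, which is the home height.
- **Position:** the last picture shows the arm pointing at the green cap.
- **Clear of everything:** the gripper was about 12 cm above the ring with force readings near zero. I never moved near the other items on the bench, but I took no final picture of them.

**What did not go to plan:**
- **First search:** I first tried pushing the knob along with the gripper fingers loose around it. The arm did not follow and the side force rose to about 8 N, so I stopped and changed method. I suspect pad friction jammed the plunger on the ring, but did not confirm it.
- **Ring contact:** the wrist read at most about +6 N while touching the ring. Adding the spring load, I estimate the plunger pressed it with about 15 N, under the 25 N limit.

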